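# Clamp the tall specimen jar in the jar chuck

## Task

Stand the tall slim specimen jar upright on the floor of the open jar chuck, setting it down rather than dropping it, then turn the chuck's sleeve by its lever clockwise to its stop so that the three jaws close on the jar. Leave the jar standing clamped in the middle of the chuck, and do not knock it over on the way.

Things in the scene. Friction and masses are not known exactly. Their poses are not given: they have to be found in the camera images.
- jar_mid (a point): Tall slim loose jar, upright on the bench: white, 30 mm across, 100 mm high, 70 g, with ribbed yellow cap 34 mm across, 16 mm high. Point: jar's centre, 50 mm above its underside; z its axis. Grip at the cap, 34 to 50 mm above the point (clear of the jaws once seated). Bystanders that may swap places with it: a jar of that width but 50 mm high, a pot 60 mm wide, 58 mm high.
- chuck_floor (a point): Jar chuck: 140 mm grey base plate fixed to the bench, aluminium drum 100 mm across in a dark ribbed sleeve 124 mm across, three steel jaws with tops 60 mm above the bench. Point: centre of its inner floor, on its vertical axis, 14 mm above the bench. A seated jar's centre is 50 mm above it. Jaw opening 58 mm wide less 22 mm per rad of sleeve turn; closing jaws centre the jar.
- sleeve (a joint): Turn of the sleeve, rad, growing clockwise seen from above. Starts at 0 to 0.2 (jaws open); jaws touch the jar near 1.27; stop at 1.5. The jaw faces are sprung, so it goes on to the stop with the jar clamped. Needs 4 to 7 N at the lever; stays where it is left.
- lever_grip (a point): Black upright round grip on the sleeve's lever: 16 mm across, 43 mm high, top 105 mm above the bench, on a thin steel bar. Point: grip's centre, 84 mm above the bench, 95 mm from the chuck's axis. Starts on the chuck's near right side as the robot sees it, swings clockwise from above past the robot's side to the near left. Pinch from above or push; a pinch need not turn with it.
Mind the look-alikes: they are no part of the job. Leave any green or grey look-alike of the part that bears jar_mid alone.

How it is judged:
By the outcome, as a careful person would: the job done as asked, in the order asked, and still so for the second after the job is handed in, with the robot touching nothing.
It also fails if it takes over 48 s, if anything falls off the work surface, if the arm or the gripper's body presses on something with over 40 N, if the wrist force passes 120 N, or if a joint passes its speed limit or range.

## Robot

A 7-joint arm with a two-finger parallel gripper is mounted at the origin on the work surface. World frame = base frame: x ahead of the robot, y to its left, z up, the work surface at z = 0. Lengths are in mm, angles in degrees, forces in N, time in s.
With the tool pointing down it reaches from about 425 to 875 mm from the base axis. Payload 9.9 kg.
Tool frame: the origin (TCP) lies midway between the tips of the shut fingers; the grasp point (between the pads) lies 19 mm behind it; z points along the fingers, y is the direction in which the jaws open and shut (so a half turn about z gives the same grasp; the last joint's range is limited). The gripper opens to 85 mm and grips with 20 to 120 N. Pads are 22 mm wide; open, the fingers measure 114 mm over their backs; the gripper's body (76 mm by 85 mm) begins 54 mm behind the grasp point. The pads swing forward as they close: fully open they stand 13 mm farther back than shut.
Start: joints at [-4.801, 32.985, 1.427, 82.34, -0.859, 64.687, -3.237], TCP at [675.003, 0.006, 231.289] pointing down, gripper open.
Joint ranges: [-157.87, 157.87], [-19.46, 123.44], [-87.15, 90], [11.01, 140.99], [-62.26, 242.26], [9.8, 113.94], [-161.44, 161.44]. Speed limits (degrees/s): [127.2, 127.2, 172.46, 172.46, 180, 180, 180].

## Interface

Orientations are given as a 3x3 rotation matrix whose columns are the frame's x, y, z axes.
In Python, from station import * gives the robot as it stands. The module is installed in compiled form; this text tells all that it offers.
- The arm moves only by the tool apply_moves, never from a script. Its argument "motion" is a list of rows, each a list of 7 numbers: the shift along the tool's x, y, z in mm, then the turn, a rotation vector about the tool's x, y, z in rad, then the gripper's target within -1 to 1 (fully open at 1, half-way at 0, shut at -1). In form: [[x, y, z, ax, ay, az, hand], ...]. A call has exactly 10 rows; each row shifts and turns the pose as measured when the row begins, along the tool's axes as they then stand; what a row does not reach is not made up. A row lasts 1/10 s, in which the tool goes at most 50 mm and 8.59 degrees, less where a joint would pass 70% of its speed; a pose out of reach is approached as far as the arm can. A call is refused whole if a number of a shift passes 50 or a number of a turn 0.15, either way. A call with a gripper value outside its range is refused whole. The fingers move at their own pace and stop on an object; "force" is the grip in N (left out, the last holds). Time passes only in rows, so rows that do not move let the fingers close, or fill a call up. It gives the time, the measured TCP pose, the force and the opening at its end, in the units of the state.
- get_state(): the state, without advancing time (a new reading comes with each control period).
- read_camera(name): name is "scene" or "side" or "wrist"; returns (picture, depth): 480x640x3 uint8, red, green, blue; 480x640 float32, mm along the optical axis (not along the pixel's ray), 0 where there is no reading.
- camera_model(name): a dict with "fx", "fy", "cx", "cy" (pixels), "camera_from_world" (4x4, takes a point from world to camera coordinates). Camera axes: x right, y up, looking along -z (the intrinsics and any distortion apply to the point x, -y, -z); pixel columns grow to the right and rows downward; lengths in mm; the calibration is good to about 2 mm. The wrist camera is an equidistant fisheye: a pixel r from the principal point sees the ray r / f radians off the axis. A picture is of the moment at which its call begins: read the wrist's pose just before it. camera_model takes no time and is no camera call; for the wrist camera it gives the pose at the moment of the call.
- finish_job(): hands the job in, once; it reports no verdict.
The state is a dict: "t": time; "joints": joint angles; "joint_velocities": joint speeds; "joint_efforts": joint torques, N m; "ee_pos": TCP position; "ee_rot": TCP orientation; "wrist_force": force on the tool from outside, world axes, zero at the start; "torque": the same for the moment, N m; "width": opening from 0.0 (shut) to 1.0 (fully open).
Only numpy, scipy, OpenCV 4.12 (cv2) and the standard library are available. Lean on these libraries where they do the work, as an engineer would, in place of code of your own. Each camera call takes 0.05 s, during which the arm holds its last target.

## Working session

There is one attempt and no reset: what is moved stays moved. The work goes in short steps, Python scripts to look and compute and a tool call to move; the robot and the scene stay as the last step left them, time stands still between calls to the robot, and variables do not carry over. Pictures are saved under pics/ and viewed, and the job is handed in when it is done.

Besides the shell and the picture viewer there is one more tool, called after "Call:" as name(argument=value, ...) on one line, values as JSON. apply_moves: Moves the arm, as the interface text tells. Its arguments: {"type":"object","properties":{"motion":{"type":"array"},"force":{"type":"number"}},"required":["motion"]}

```bash
mkdir -p pics
cat > h.py <<'E'
from station import *
import numpy as np, cv2
def snap(n,name):
    m=camera_model(n); p,d=read_camera(n)
    cv2.imwrite(f'pics/{name}.png',p[:,:,::-1]); np.savez(f'pics/{name}.npz',p=p,d=d,**{k:np.array(v) for k,v in m.items()})
    return p,d,m
def load(name): return np.load(f'pics/{name}.npz',allow_pickle=True)
def ray(m,u,v):
    T=np.array(m['camera_from_world']);R=T[:3,:3];o=-R.T@T[:3,3]
    a=(u-m['cx'])/m['fx'];b=(v-m['cy'])/m['fy']
    return o,R.T@np.array([a,-b,-1.])
def on_z(m,u,v,z):
    o,r=ray(m,u,v);return o+r*(z-o[2])/r[2]
def at_d(m,u,v,d):
    o,r=ray(m,u,v);return o+r*d
E
python3 - <<'E'
from h import *
for n in('scene','side'):
    p,d,m=snap(n,n+'0'); print({k:(v if not hasattr(v,'shape') else np.round(v,3).tolist()) for k,v in m.items()})
s=get_state();print(s['t'],s['ee_pos'],s['ee_rot'],s['width'])
E
```

```text
{'fx': 494.6562896657245, 'fy': 494.6562896657245, 'cx': 319.48623091239926, 'cy': 232.54211696177327, 'camera_from_world': [[-0.612, 0.791, 0.011, 270.053], [-0.508, -0.403, 0.761, 200.874], [0.606, 0.461, 0.648, -1280.071], [0.0, 0.0, 0.0, 1.0]]}
{'fx': 446.7380331562441, 'fy': 446.7380331562441, 'cx': 324.57253215239257, 'cy': 235.53324959490166, 'camera_from_world': [[0.947, -0.321, -0.015, -456.344], [0.163, 0.438, 0.884, -196.907], [-0.277, -0.84, 0.467, -547.395], [0.0, 0.0, 0.0, 1.0]]}
0.1 [ 6.74596260e+02 -1.66194968e-02  2.30539625e+02] [[ 1.53021823e-05  9.99998887e-01 -1.49177684e-03]
 [ 9.99999995e-01 -1.54447597e-05 -9.55640680e-05]
 [-9.55870018e-05 -1.49177537e-03 -9.99998883e-01]] 1.0032116655150507
```

View pics/scene0.png

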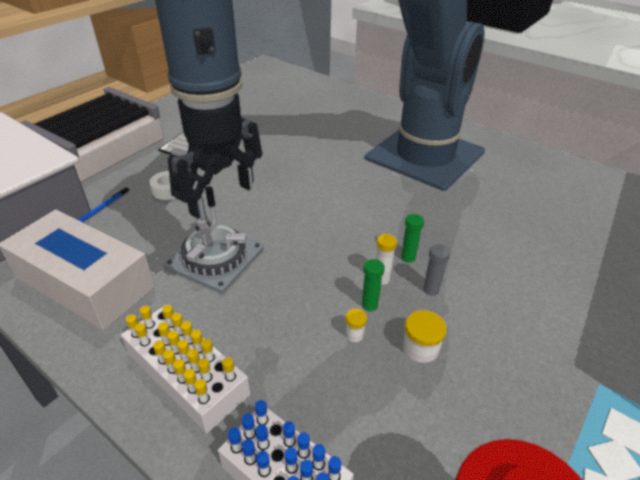

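View pics/side0.png

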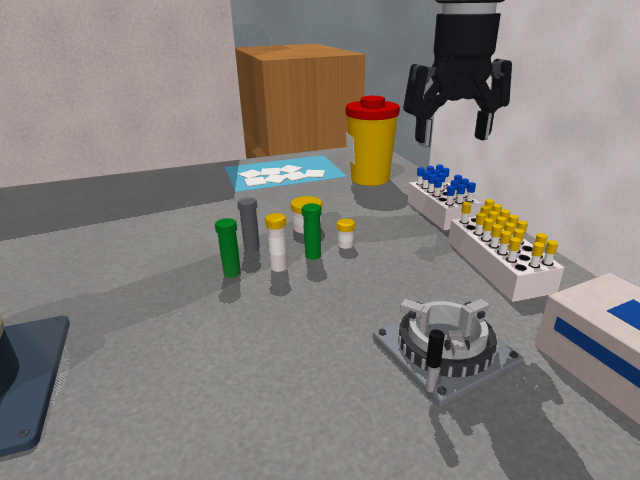

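In the scene view the tall slim white jar with a yellow cap is at (387,258), and in the side view at (277,242). The things it could be mistaken for, by scene pixel:
- short jar (356,325)
- pot (425,335)
- green tubes (413,238) and (373,285)
- grey tube (437,270)
- rack vials with yellow caps (190,355)

The chuck is at (213,245) in scene and (447,335) in side, with its black grip at side (435,350).

Run:
```python
from h import *
S=load('scene0');D=load('side0')
c=S['p'][210:360,330:460];e=D['p'][190:290,210:360]
a=cv2.resize(c,None,fx=3,fy=3,interpolation=2);b=cv2.resize(D['p'][290:410,360:540],None,fx=2.2,fy=2.2,interpolation=2)
W=np.zeros((460,800,3),np.uint8);W[:450,:390]=a;W[:264,395:395+396]=b
cv2.imwrite('pics/crop0.png',W[:,:,::-1])
def blobs(n,box,cond):
    N=load(n);h=cv2.cvtColor(N['p'],cv2.COLOR_RGB2HSV);M=cond(h).astype(np.uint8)
    z=np.zeros_like(M);x0,y0,x1,y1=box;z[y0:y1,x0:x1]=M[y0:y1,x0:x1]
    k,l,st,ce=cv2.connectedComponentsWithStats(z)
    for i in range(1,k):
        if st[i,4]>40:
            ys,xs=np.where(l==i);P=[at_d(N,x,y,N['d'][y,x]) for x,y in zip(xs,ys) if N['d'][y,x]>0];P=np.array(P)
            print(n,st[i],ce[i].round(1),'medz',np.percentile(P[:,2],[5,50,95]).round(),'mean',P.mean(0).round(1),'xr',np.percentile(P[:,0],[3,97]).round(),np.percentile(P[:,1],[3,97]).round())
            T=P[P[:,2]>np.percentile(P[:,2],97)-4];print('  top',T.mean(0).round(1),len(T))
yel=lambda h:(h[...,0]>18)&(h[...,0]<32)&(h[...,1]>150)&(h[...,2]>90)
blobs('scene0',(330,200,460,360),yel);blobs('side0',(210,180,360,290),yel)
blk=lambda h:(h[...,2]<40)
blobs('side0',(420,320,450,375),blk)
for (u,v) in [(277,218)]: print(on_z(D,u,v,116))
print(on_z(S,387,240,116))
```

```text
scene0 [377 234  20  17 279] [386.4 242.2] medz [ 89.  99. 101.] mean [451.5 155.7  97.5] xr [435. 464.] [140. 169.]
  top [449.1 154.1  99.7] 196
scene0 [346 309  21  20 333] [355.7 318.3] medz [41. 49. 51.] mean [591.3 189.8  48.3] xr [575. 605.] [175. 204.]
  top [589.  188.8  49.6] 260
scene0 [ 405  310   41   36 1143] [425.1 327.7] medz [51. 58. 60.] mean [545.3 290.1  57. ] xr [515. 571.] [262. 317.]
  top [542.5 289.4  57.9] 973
side0 [290 196  33  18 301] [303.6 202.5] medz [48. 59. 60.] mean [536.5 291.   56.1] xr [510. 570.] [266. 317.]
  top [538.5 291.   58.7] 244
side0 [265 213  21  16 293] [275.2 220.6] medz [ 88.  99. 102.] mean [446.1 148.   95.5] xr [430. 462.] [135. 167.]
  top [446.5 148.8 100.4] 166
side0 [336 218  19  14 216] [345.5 224.8] medz [39. 49. 52.] mean [586.5 183.2  46.8] xr [572. 603.] [170. 202.]
  top [586.9 184.7  50.6] 128
side0 [426 330  18  38 539] [434.7 348.7] medz [ 67.  90. 107.] mean [ 538.4 -207.4   88.1] xr [533. 546.] [-212. -199.]
  top [ 539.2 -205.8  105.6] 133
[442.61752903 114.3884853  116.        ]
[465.14322517 163.248479   116.        ]
```

View pics/crop0.png

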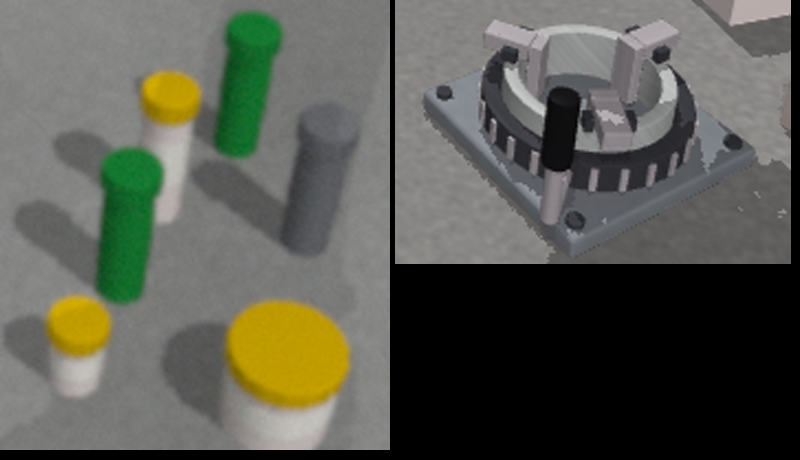

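Run:
```python
from h import *
def cloud(n,box):
    N=load(n);x0,y0,x1,y1=box;ys,xs=np.mgrid[y0:y1,x0:x1];d=N['d'][y0:y1,x0:x1]
    T=N['camera_from_world'];R=T[:3,:3]
    C=np.stack([(xs-N['cx'])/N['fx']*d,-(ys-N['cy'])/N['fy']*d,-d],-1)[d>0]
    return (C-T[:3,3])@R, N['p'][y0:y1,x0:x1][d>0]
for n,box in (('scene0',(160,200,270,295)),('side0',(365,290,530,400))):
    P,c=cloud(n,box)
    h=np.histogram(P[:,2],bins=np.arange(-4,112,4));print(n,h[0].tolist())
    # plate: z 5..14 
    for lo,hi in((3,14),(30,44),(44,52)):
        Q=P[(P[:,2]>lo)&(P[:,2]<hi)&(np.hypot(P[:,0]-600,P[:,1]+150)<250)]
        if len(Q)>20:
            print(lo,hi,len(Q),cv2.minAreaRect(Q[:,:2].astype(np.float32)), np.array(cv2.minEnclosingCircle(Q[:,:2].astype(np.float32))[0]).round(1),cv2.minEnclosingCircle(Q[:,:2].astype(np.float32))[1])
def hull(n,box,cond):
    P,c=cloud(n,box);hh=cv2.cvtColor(c[None],cv2.COLOR_RGB2HSV)[0]
    return P[cond(hh)]
for n,b,b2 in(('scene0',(395,205,450,300),(355,255,390,315)),('side0',(210,190,262,285),(298,200,326,265))):
    for bb in(b,b2):
        G=hull(n,bb,lambda h:(h[:,0]>45)&(h[:,0]<80)&(h[:,1]>120))
        if len(G):
            T=G[G[:,2]>92];print('green',n,T.mean(0).round(),len(T))
s=get_state()
p,d,m=snap('wrist','w0');print(m)
```

```text
scene0 [3552, 2270, 149, 287, 1125, 169, 159, 173, 220, 541, 182, 148, 328, 195, 129, 283, 122, 10, 14, 10, 14, 0, 0, 0, 0, 0, 0, 0]
3 14 1173 ((575.8515014648438, -156.8460693359375), (277.8833923339844, 225.73147583007812), 46.613643646240234) [ 577.6 -157.7] 163.52879333496094
30 44 1004 ((599.0321044921875, -135.5089874267578), (140.5147705078125, 125.70100402832031), 7.301560878753662) [ 595.7 -147.3] 79.35059356689453
44 52 523 ((605.5074462890625, -151.99110412597656), (137.74891662597656, 110.17315673828125), 75.12860107421875) [ 598.7 -153.6] 77.15306091308594
side0 [400, 7988, 335, 397, 2266, 621, 359, 362, 434, 895, 831, 304, 344, 701, 247, 355, 702, 32, 42, 40, 43, 41, 43, 44, 42, 49, 43, 123]
3 14 1250 ((641.5460815429688, -122.65626525878906), (232.86911010742188, 256.7837219238281), 69.72731018066406) [ 644.5 -114.8] 156.5021209716797
30 44 2249 ((603.5279541015625, -150.85693359375), (130.06153869628906, 125.50463104248047), 84.36309051513672) [ 593.2 -156. ] 76.84017181396484
44 52 1045 ((605.2711791992188, -153.71975708007812), (136.39938354492188, 115.89090728759766), 78.21602630615234) [ 597.1 -159.6] 78.05070495605469
green scene0 [369. 165.  99.] 197
green scene0 [520. 173.  99.] 261
green side0 [365. 156.  99.] 235
green side0 [515. 164.  99.] 193
{'fx': 371.64829954431775, 'fy': 371.64829954431775, 'cx': 315.7582079643108, 'cy': 239.76781557744775, 'camera_from_world': array([[ 9.99999255e-01,  1.05561859e-03, -6.12214186e-04,
        -6.74162889e+02],
       [-1.18103861e-03,  9.63451198e-01, -2.67881307e-01,
         3.47039956e+01],
       [ 3.07058002e-04,  2.67881831e-01,  9.63451727e-01,
        -3.77943135e+02],
       [ 0.00000000e+00,  0.00000000e+00,  0.00000000e+00,
         1.00000000e+00]])}
```

View pics/w0.png

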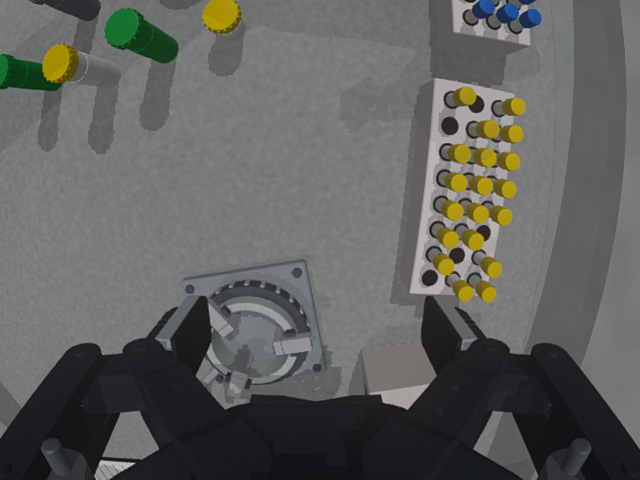

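```bash
cat >> h.py <<'E'
def cloud(n,box):
    N=load(n);x0,y0,x1,y1=box;ys,xs=np.mgrid[y0:y1,x0:x1];d=N['d'][y0:y1,x0:x1]
    T=N['camera_from_world'];R=T[:3,:3]
    C=np.stack([(xs-N['cx'])/N['fx']*d,-(ys-N['cy'])/N['fy']*d,-d],-1)[d>0]
    return (C-T[:3,3])@R, N['p'][y0:y1,x0:x1][d>0]
def wproj_on_z(N,u,v,z):
    T=np.array(N['camera_from_world']);R=T[:3,:3];o=-R.T@T[:3,3]
    dx,dy=u-N['cx'],v-N['cy'];r=np.hypot(dx,dy);th=r/N['fx']
    k=np.sin(th)/max(r,1e-9);q=R.T@np.array([dx*k,-dy*k,-np.cos(th)])
    return o+q*(z-o[2])/q[2]
E
python3 - <<'E'
from h import *
for n,box in (('scene0',(160,200,270,295)),('side0',(365,290,530,400))):
    P,c=cloud(n,box)
    r=np.hypot(P[:,0]-604,P[:,1]+153)
    Q=P[(P[:,2]>9.5)&(P[:,2]<17)&(r<108)&(r>66)]
    print(n,'plate',np.median(Q[:,2]),cv2.minAreaRect(Q[:,:2].astype(np.float32)))
    Q=P[(P[:,2]>28)&(P[:,2]<40)&(r<66)&(r>46)]
    # sleeve outer circle: iterate lsq with r=62 on outermost points per angle
    for lo,hi,R0 in((28,42,62),(44,52,50)):
      cx,cy=604,-153
      for _ in range(20):
        Q=P[(P[:,2]>lo)&(P[:,2]<hi)];a=np.arctan2(Q[:,1]-cy,Q[:,0]-cx);rr=np.hypot(Q[:,0]-cx,Q[:,1]-cy);k=rr<R0+6
        a,rr=a[k],rr[k];b=((a+np.pi)/(2*np.pi)*48).astype(int)
        pts=[]
        for i in range(48):
            w=rr[b==i]
            if len(w)>2 and w.max()>R0-8: pts.append((( i+.5)/48*2*np.pi-np.pi,np.percentile(w,95)))
        A=np.array(pts);e=A[:,1]-np.median(A[:,1]);M=np.c_[np.cos(A[:,0]),np.sin(A[:,0]),np.ones(len(A))]
        k=np.abs(e)<6;x=np.linalg.lstsq(M[k],A[k,1],rcond=None)[0];cx+=x[0]*.5;cy+=x[1]*.5
      print(n,lo,cx,cy,x[2],len(A),np.degrees(A[:,0]).round()[[0,-1]])
S=load('scene0');D=load('side0');W=load('w0')
print(on_z(D,374,338,12),on_z(D,521,354,12),on_z(S,167,264,12),on_z(S,263,245,12))
print([wproj_on_z(W,u,v,12).round(1) for u,v in((184,282),(303,262),(326,371),(297,272),(194,287),(317,367))])
for h in(99,): print('jar w',wproj_on_z(W,54,63,h), 'yel centre')
P,c=cloud('scene0',(425,240,455,300));print('grey',P[P[:,2]>90].mean(0), 'grip S')
P,c=cloud('scene0',(180,170,240,260));q=P[(P[:,2]>70)&(P[:,2]<108)&(np.hypot(P[:,0]-540,P[:,1]+206)<25)];print(len(q),q.mean(0) if len(q) else 0)
big=cv2.resize(S['p'][150:300,140:280],None,fx=4,fy=4,interpolation=2);cv2.imwrite('pics/c1.png',big[:,:,::-1])
E
```

```text
scene0 plate 13.437373559654358 ((604.930908203125, -134.48980712890625), (141.9452667236328, 142.69529724121094), 10.154756546020508)
scene0 28 604.82920979966 -133.87437310996233 61.94478407577117 32 [-176.  176.]
scene0 44 605.2143762077361 -133.0282108838838 49.493189268532014 36 [-176.  176.]
side0 plate 14.743612849566826 ((605.384521484375, -135.1397705078125), (141.38250732421875, 141.078369140625), 9.881657600402832)
side0 28 604.6901014102478 -153.54793847983981 59.66554088032278 26 [-176.  176.]
side0 44 604.5141241770496 -135.70407422466462 49.4608735459752 37 [-176.  176.]
[523.17351126 -89.73671962  12.        ] [ 689.49873734 -182.46982567   12.        ] [ 678.96562787 -184.82983657   12.        ] [524.98784129 -78.29974448  12.        ]
[array([530.1, -80. ,  12. ]), array([661.1, -55.6,  12. ]), array([ 686.4, -191.6,   12. ]), array([654.8, -66.6,  12. ]), array([541.3, -85.6,  12. ]), array([ 675.8, -185.7,   12. ])]
jar w [446.06722329 151.86150944  99.        ] yel centre
grey [418.03983319 241.52451169  98.38539619] grip S
142 [ 541.78446081 -200.13950337   90.2513435 ]
```

View pics/c1.png

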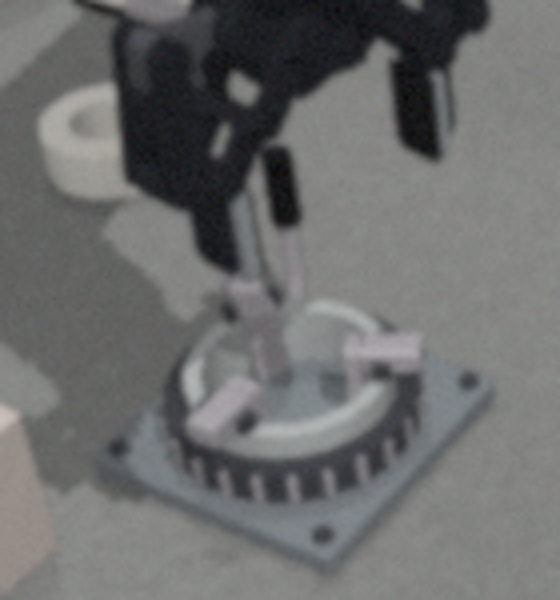

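The chuck axis comes out at (605,-134.5): plate rectangles, the drum circle and the wrist view agree within 3 mm. The grip is at about (540,-204), 95 mm from the axis, as described. The jar is at (447,151.5) with its top at z = 100; three views agree within 3 mm. The neighbouring tubes lie along ±x, so I'll turn the jaws to open along world y.

Call:
apply_moves(motion=[[15,-22.5,0,0,0,0,1],[15,-22.5,0,0,0,0,1],[15,-22.5,0,0,0,0,1],[15,-22.5,0,0,0,0,1],[15,-22.5,0,0,0,0,1],[15,-22.5,0,0,0,0,1],[15,-22.5,0,0,0,0,1],[15,-22.5,0,0,0,0,1],[15,-22.5,0,0,0,0,1],[15,-22.5,0,0,0,0,1]], force=40)

```text
t: 1.15
ee_pos: [441.9, 152.0, 227.5]
ee_rot: [[0.005, 1.0, -0.005], [1.0, -0.005, -0.003], [-0.003, -0.005, -1.0]]
wrist_force: [0.3, 1.2, -0.6]
width: 1.002
```

Call:
apply_moves(motion=[[0,0,0,0,0,0.15,1],[0,0,0,0,0,0.15,1],[0,0,0,0,0,0.15,1],[0,0,0,0,0,0.15,1],[0,0,0,0,0,0.15,1],[0,0,0,0,0,0.15,1],[0,0,0,0,0,0.15,1],[0,0,0,0,0,0.15,1],[0,0,0,0,0,0.15,1],[0,0,0,0,0,0.15,1]])

```text
t: 2.15
ee_pos: [436.6, 154.5, 227.1]
ee_rot: [[0.998, 0.062, -0.009], [0.062, -0.998, -0.002], [-0.009, 0.002, -1.0]]
wrist_force: [0.6, -0.6, -0.7]
width: 1.0
```

Call:
apply_moves(motion=[[10,3,0,0,0.008,0.06,1],[0,0,0,0,0,0,1],[0,0,5,0,0,0,1],[0,0,5,0,0,0,1],[0,0,5,0,0,0,1],[0,0,5,0,0,0,1],[0,0,5,0,0,0,1],[0,0,5,0,0,0,1],[0,0,0,0,0,0,1],[0,0,0,0,0,0,1]])

```text
t: 3.15
ee_pos: [444.6, 152.2, 193.3]
ee_rot: [[1.0, 0.003, -0.004], [0.003, -1.0, -0.003], [-0.004, 0.003, -1.0]]
wrist_force: [-1.0, 0.7, -0.9]
width: 1.002
```

Run:
```python
from h import *
snap('wrist','w1');snap('side','s1')
s=get_state();print(s['ee_pos'],s['ee_rot'].round(4),s['joints'])
```

```text
[444.63228853 152.23390296 193.44840805] [[ 1.      0.003  -0.0038]
 [ 0.0029 -1.     -0.0026]
 [-0.0038  0.0026 -1.    ]] [ -37.87145564   19.20537673   17.73903175  115.52856891   -7.8421171
   46.643515   -105.46622924]
```

View pics/w1.png

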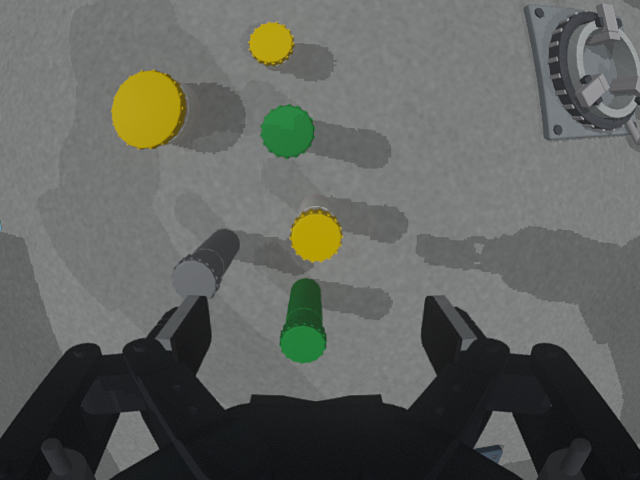

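View pics/s1.png

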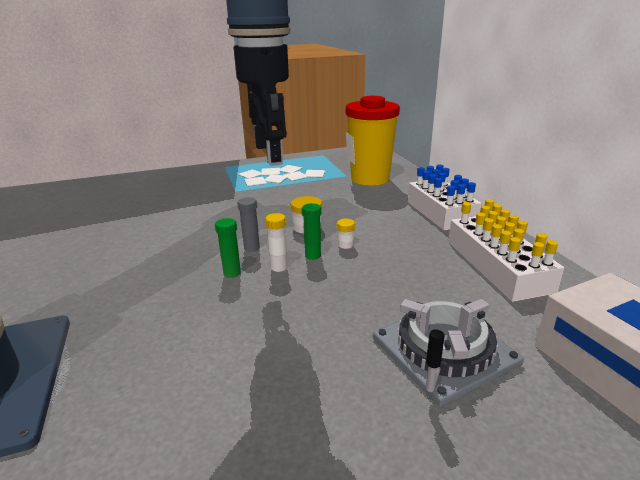

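Run:
```python
from h import *
W=load('w1')
h=cv2.cvtColor(W['p'],cv2.COLOR_RGB2HSV)
M=((h[...,0]>18)&(h[...,0]<32)&(h[...,1]>150)).astype(np.uint8);M[:190]=0;M[280:]=0
x,y=np.argwhere(M.T).mean(0);print(x,y,wproj_on_z(W,x,y,100))
for u,v in((193,281),(304,342),(288,131)):print(wproj_on_z(W,u,v,100))
print(W['d'][236,316])
```

```text
315.6509523809524 235.21809523809523 [449.27819434 152.66027544 100.        ]
[415.58479903 239.40198101 100.        ]
[368.26370643 160.89623431 100.        ]
[516.80829188 170.22228883 100.        ]
243.48251
```

Call:
apply_moves(motion=[[4,0,0,0.002,0.004,0.003,1],[0,0,11,0,0,0,1],[0,0,12,0,0,0,1],[0,0,12,0,0,0,1],[0,0,12,0,0,0,1],[0,0,12,0,0,0,1],[0,0,12,0,0,0,1],[0,0,10,0,0,0,1],[0,0,6,0,0,0,1],[0,0,0,0,0,0,1]])

```text
t: 4.25
ee_pos: [449.8, 152.2, 99.7]
ee_rot: [[1.0, -0.0, 0.002], [-0.0, -1.0, 0.0], [0.002, -0.0, -1.0]]
wrist_force: [0.4, 0.3, 0.8]
width: 1.001
```

Run:
```python
from h import *
W=snap('wrist','w2')[2]
W=load('w2')
h=cv2.cvtColor(W['p'],cv2.COLOR_RGB2HSV)
M=((h[...,0]>18)&(h[...,0]<32)&(h[...,1]>150)).astype(np.uint8)
n,l,st,ce=cv2.connectedComponentsWithStats(M)
for i in range(1,n):
    if st[i,4]>300:print(st[i],wproj_on_z(W,*ce[i],100).round(1))
s=get_state();print(s['ee_pos'],s['ee_rot'].round(4))
```

```text
[ 218    0   67   46 2430] [565.6 177.9 100. ]
[  39   57   95  111 8061] [534.6 252.2 100. ]
[ 276  260   82   82 5063] [451.  152.7 100. ]
[449.95906328 152.28816433 100.08823018] [[ 1.0e+00 -5.0e-04  2.8e-03]
 [-5.0e-04 -1.0e+00  2.0e-04]
 [ 2.8e-03 -2.0e-04 -1.0e+00]]
```

View pics/w2.png

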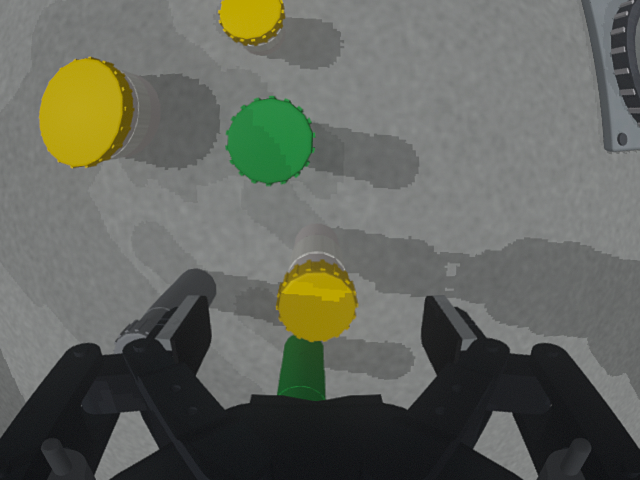

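Call:
apply_moves(motion=[[0,0,5,0,0,0,1],[0,0,6,0,0,0,1],[0,0,6,0,0,0,1],[0,0,6,0,0,0,1],[0,0,5,0,0,0,1],[0,0,0,0,0,0,1],[0,0,0,0,0,0,-1],[0,0,0,0,0,0,-1],[0,0,0,0,0,0,-1],[0,0,0,0,0,0,-1]], force=40)

```text
t: 5.3
ee_pos: [451.2, 152.7, 71.0]
ee_rot: [[1.0, -0.0, 0.006], [-0.0, -1.0, 0.002], [0.006, -0.002, -1.0]]
wrist_force: [1.2, -0.5, 2.3]
width: 0.38
```

Call:
apply_moves(motion=[[0,0,0,0,0,0,-1],[0,0,0,0,0,0,-1],[0,0,0,0,0,0,-1],[0,0,0,0,0,0,-1],[0,0,0,0,0,0,-1],[0,0,0,0,0,0,-1],[0,0,-3,0,0,0,-1],[0,0,-4,0,0,0,-1],[0,0,-6,0,0,0,-1],[0,0,-8,0,0,0,-1]])

```text
t: 6.3
ee_pos: [450.5, 152.4, 93.0]
ee_rot: [[1.0, -0.001, 0.004], [-0.001, -1.0, 0.001], [0.004, -0.001, -1.0]]
wrist_force: [0.1, 0.9, -0.2]
width: 0.384
```

Run:
```python
from h import *
snap('wrist','w3');snap('side','s3')
s=get_state();print(s['ee_pos'],s['ee_rot'].round(4),s['width'])
W=cv2.imread('pics/w3.png');S=cv2.imread('pics/s3.png')
cv2.imwrite('pics/c3.png',np.hstack([cv2.resize(S[130:310,190:390],(600,540)),cv2.resize(W[240:420,180:460],(200,130)).repeat(1,0) if 0 else np.zeros((540,1,3),np.uint8)]))
```

```text
[451.24417494 152.72698335  93.69759381] [[ 1.0e+00 -6.0e-04  6.2e-03]
 [-6.0e-04 -1.0e+00  1.8e-03]
 [ 6.2e-03 -1.9e-03 -1.0e+00]] 0.38343921452702623
```

View pics/c3.png

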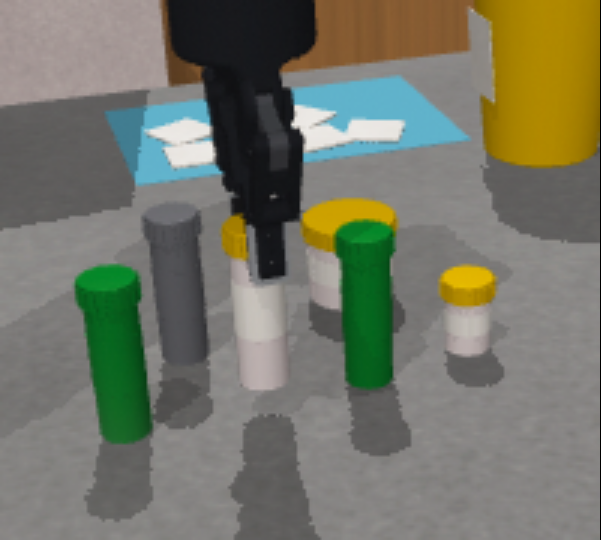

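View pics/w3.png

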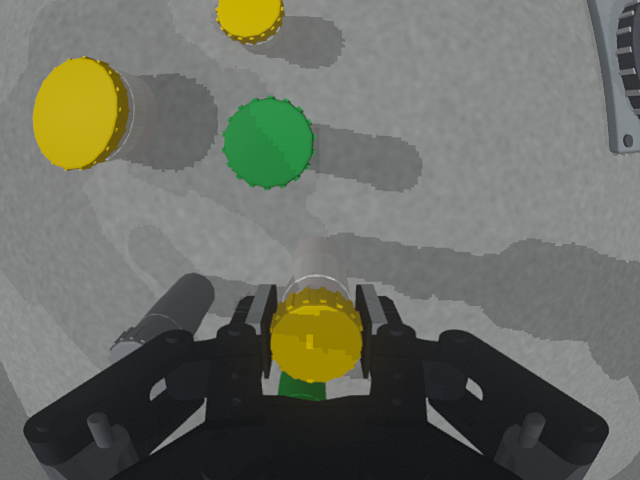

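Call:
apply_moves(motion=[[0,0,-10,0,0,0,-1],[0,0,-10,0,0,0,-1],[0,0,-10,0,0,0,-1],[0,0,-10,0,0,0,-1],[0,0,-10,0,0,0,-1],[0,0,-10,0,0,0,-1],[0,0,-10,0,0,0,-1],[0,0,-10,0,0,0,-1],[0,0,-8,0,0,0,-1],[0,0,-4,0,0,0,-1]])

```text
t: 7.4
ee_pos: [450.5, 152.5, 194.8]
ee_rot: [[1.0, -0.001, 0.007], [-0.001, -1.0, 0.003], [0.007, -0.003, -1.0]]
wrist_force: [0.8, 0.1, -1.4]
width: 0.379
```

Call:
apply_moves(motion=[[4,8,0,0,0,0,-1],[7,13,0,0,0,0,-1],[8,15,0,0,0,0,-1],[8,15,0,0,0,0,-1],[8,15,0,0,0,0,-1],[8,15,0,0,0,0,-1],[8,15,0,0,0,0,-1],[8,15,0,0,0,0,-1],[8,15,0,0,0,0,-1],[8,15,0,0,0,0,-1]])

```text
t: 8.4
ee_pos: [527.4, 2.2, 191.8]
ee_rot: [[1.0, 0.002, 0.002], [0.002, -1.0, 0.0], [0.002, -0.0, -1.0]]
wrist_force: [1.0, 0.2, 0.1]
width: 0.388
```

Call:
apply_moves(motion=[[8,15,0,0,0,0,-1],[8,15,0,0,0,0,-1],[8,15,0,0,0,0,-1],[8,15,0,0,0,0,-1],[8,15,0,0,0,0,-1],[8,15,0,0,0,0,-1],[8,15,0,0,0,0,-1],[7,14,0,0,0,0,-1],[5,10,0,0,0,0,-1],[0,0,0,0,0,0,-1]])

```text
t: 9.4
ee_pos: [595.5, -143.2, 185.8]
ee_rot: [[1.0, -0.005, -0.008], [-0.005, -1.0, -0.003], [-0.008, 0.003, -1.0]]
wrist_force: [0.1, 0.7, -0.5]
width: 0.374
```

Call:
apply_moves(motion=[[5,-5,0,0.003,0.008,-0.005,-1],[5,-4,0,0,0,0,-1],[0,0,5,0,0,0,-1],[0,0,5,0,0,0,-1],[0,0,5,0,0,0,-1],[0,0,5,0,0,0,-1],[0,0,0,0,0,0,-1],[0,0,0,0,0,0,-1],[0,0,0,0,0,0,-1],[0,0,0,0,0,0,-1]])

```text
t: 10.4
ee_pos: [605.5, -129.6, 163.3]
ee_rot: [[1.0, 0.005, -0.001], [0.005, -1.0, 0.002], [-0.001, -0.002, -1.0]]
wrist_force: [-0.3, -0.5, -0.3]
width: 0.384
```

Run:
```python
from h import *
for n in('wrist','side','scene'):snap(n,n[:2]+'4')
s=get_state();print(s['ee_pos'],s['ee_rot'].round(4),s['width'])
a=cv2.imread('pics/si4.png')[200:410,340:550];b=cv2.imread('pics/sc4.png')[130:300,130:300]
cv2.imwrite('pics/c4.png',np.hstack([cv2.resize(a,(400,400)),cv2.resize(b,(400,400))]))
```

```text
[ 605.48948055 -129.54885997  163.33460495] [[ 1.      0.0047 -0.0013]
 [ 0.0047 -1.      0.0025]
 [-0.0013 -0.0025 -1.    ]] 0.38360033286433587
```

View pics/c4.png

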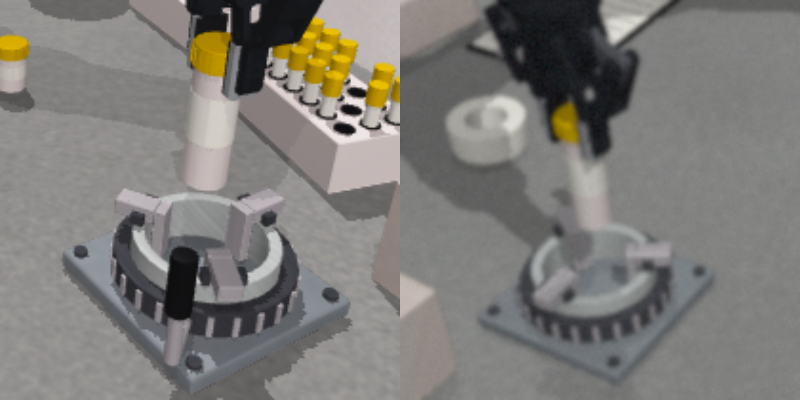

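View pics/wr4.png

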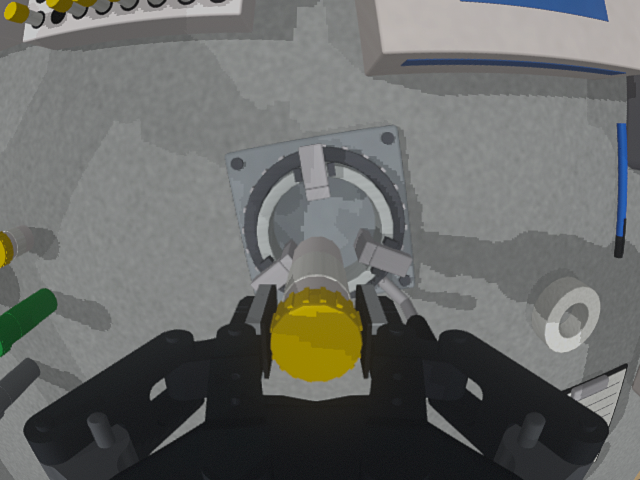

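Run:
```python
from h import *
W=load('wr4')
b=[wproj_on_z(W,u,v,13) for u,v in((237,163),(387,138),(405,281))];print(np.round(b,1),((b[0]+b[2])/2).round(1))
print(wproj_on_z(W,227,153,12).round(1),wproj_on_z(W,398,126,12).round(1))
S=load('wr4')
```

```text
[[ 654.5  -65.7   13. ]
 [ 674.9 -184.3   13. ]
 [ 555.  -206.    13. ]] [ 604.7 -135.8   13. ]
[662.7 -57.4  12. ] [ 685.  -193.2   12. ]
```

Call:
apply_moves(motion=[[0,5,0,0,0,0.004,-1],[0,0,0,0,0,0,-1],[0,0,5,0,0,0,-1],[0,0,5,0,0,0,-1],[0,0,5,0,0,0,-1],[0,0,5,0,0,0,-1],[0,0,5,0,0,0,-1],[0,0,3,0,0,0,-1],[0,0,0,0,0,0,-1],[0,0,0,0,0,0,-1]])

```text
t: 11.55
ee_pos: [605.2, -134.9, 132.2]
ee_rot: [[1.0, 0.0, -0.002], [0.0, -1.0, 0.003], [-0.002, -0.003, -1.0]]
wrist_force: [-0.3, -0.2, -0.6]
width: 0.383
```

Call:
apply_moves(motion=[[0,0,4,0.003,0.002,0,-1],[0,0,5,0,0,0,-1],[0,0,5,0,0,0,-1],[0,0,5,0,0,0,-1],[0,0,5,0,0,0,-1],[0,0,5,0,0,0,-1],[0,0,4,0,0,0,-1],[0,0,3,0,0,0,-1],[0,0,2,0,0,0,-1],[0,0,0,0,0,0,-1]])

```text
t: 12.55
ee_pos: [605.3, -134.7, 90.8]
ee_rot: [[1.0, 0.0, 0.0], [0.0, -1.0, 0.006], [0.0, -0.006, -1.0]]
wrist_force: [0.5, 0.0, -0.6]
width: 0.383
```

Run:
```python
from h import *
snap('side','si5')
s=get_state();print(s['ee_pos'],s['wrist_force'],s['ee_rot'].round(4))
a=cv2.imread('pics/si5.png')[200:410,340:550]
cv2.imwrite('pics/c5.png',cv2.resize(a,(600,600)))
```

```text
[ 605.37881043 -134.71643187   90.94439166] [ 0.83503793 -0.84281822 -0.99844083] [[ 1.0e+00  3.0e-04  3.0e-04]
 [ 3.0e-04 -1.0e+00  5.8e-03]
 [ 3.0e-04 -5.8e-03 -1.0e+00]]
```

View pics/c5.png

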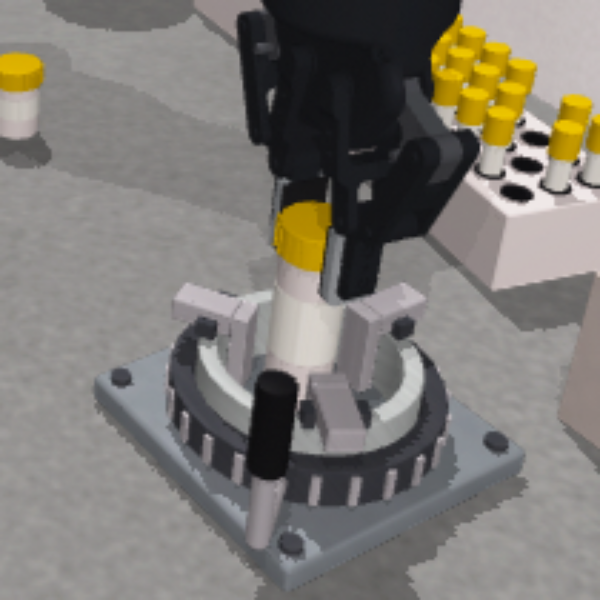

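Call:
apply_moves(motion=[[0,0,1,0.005,0,0,-1],[0,0,1,0,0,0,-1],[0,0,1,0,0,0,-1],[0,0,1,0,0,0,-1],[0,0,0.5,0,0,0,-1],[0,0,0.5,0,0,0,-1],[0,0,0,0,0,0,-1],[0,0,0,0,0,0,-1],[0,0,0,0,0,0,-1],[0,0,0,0,0,0,-1]])

```text
t: 13.6
ee_pos: [605.8, -134.8, 86.3]
ee_rot: [[1.0, 0.0, 0.002], [0.0, -1.0, 0.011], [0.002, -0.011, -1.0]]
wrist_force: [-0.0, -0.4, -1.1]
width: 0.382
```

Call:
apply_moves(motion=[[0,0,0,-0.01,0,0,-1],[0,0,0.4,0,0,0,-1],[0,0,0.4,0,0,0,-1],[0,0,0.4,0,0,0,-1],[0,0,0.4,0,0,0,-1],[0,0,0.4,0,0,0,-1],[0,0,0.4,0,0,0,-1],[0,0,0,0,0,0,-1],[0,0,0,0,0,0,-1],[0,0,0,0,0,0,-1]])

```text
t: 14.6
ee_pos: [606.7, -134.7, 85.1]
ee_rot: [[1.0, 0.0, 0.004], [0.0, -1.0, 0.0], [0.004, -0.0, -1.0]]
wrist_force: [-0.8, 1.1, 2.0]
width: 0.388
```

Call:
apply_moves(motion=[[0,0,0.4,0,0,0,-1],[0,0,0.4,0,0,0,-1],[0,0,0.4,0,0,0,-1],[0,0,0,0,0,0,-1],[0,0,0,0,0,0,-1],[0,0,0,0,0,0,-1],[0,0,0,0,0,0,-1],[0,0,0,0,0,0,-1],[0,0,0,0,0,0,-1],[0,0,0,0,0,0,-1]])

```text
t: 15.6
ee_pos: [607.7, -134.9, 85.1]
ee_rot: [[1.0, 0.0, 0.006], [0.0, -1.0, 0.0], [0.006, -0.0, -1.0]]
wrist_force: [-0.4, -0.4, 2.9]
width: 0.384
```

Run:
```python
from h import *
snap('side','si6')
print([get_state()['wrist_force'].round(1).tolist()],get_state()['ee_pos'])
a=cv2.imread('pics/si6.png')[200:410,340:550]
cv2.imwrite('pics/c6.png',cv2.resize(a,(600,600)))
```

```text
[[-0.7, 0.3, 1.8]] [ 607.72306831 -134.83881814   85.1336846 ]
```

View pics/c6.png

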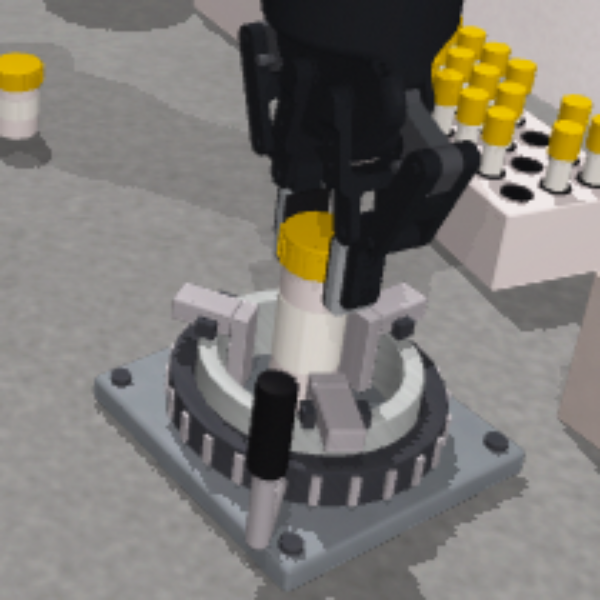

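The jar is touching the chuck floor: z is 85.1 against the expected 85, with about 3 N upward. Releasing it now, then rising straight up.

Call:
apply_moves(motion=[[0,0,0,0,0,0,0.2],[0,0,0,0,0,0,0.6],[0,0,0,0,0,0,0.6],[0,0,0,0,0,0,0.6],[0,0,0,0,0,0,0.6],[0,0,-4,0,0,0,0.6],[0,0,-8,0,0,0,0.6],[0,0,-12,0,0,0,0.6],[0,0,-14,0,0,0,0.6],[0,0,-14,0,0,0,0.6]])

```text
t: 16.65
ee_pos: [606.1, -134.9, 139.1]
ee_rot: [[1.0, 0.0, 0.003], [0.0, -1.0, 0.0], [0.003, -0.0, -1.0]]
wrist_force: [0.9, 0.2, -0.3]
width: 0.794
```

Call:
apply_moves(motion=[[0,0,-12,0,0,0,0],[0,0,-10,0,0,0,0],[0,0,-6,0,0,0,0],[-10,12,0,0,0,0,0],[-10,12,0,0,0,0,0],[-10,12,0,0,0,0,0],[-10,12,0,0,0,0,0],[-10,8,0,0,0,0,0],[-10,6,0,0,0,0,0],[0,0,0,0,0,0,0]])

```text
t: 17.65
ee_pos: [538.7, -204.9, 171.1]
ee_rot: [[1.0, -0.004, 0.004], [-0.004, -1.0, -0.001], [0.004, 0.001, -1.0]]
wrist_force: [0.2, -1.2, -0.6]
width: 0.5
```

Run:
```python
from h import *
for n in('wrist','side','scene'):snap(n,n[:2]+'7')
s=get_state();print(s['t'],s['ee_pos'],s['ee_rot'].round(4),s['width'])
a=cv2.imread('pics/si7.png')[200:410,340:550];b=cv2.imread('pics/sc7.png')[130:300,130:300]
cv2.imwrite('pics/c7.png',np.hstack([cv2.resize(a,(400,400)),cv2.resize(b,(400,400))]))
P,c=cloud('side7' if 0 else 'si7',(415,315,465,385));h=cv2.cvtColor(c[None],cv2.COLOR_RGB2HSV)[0]
q=P[(h[:,2]<45)&(P[:,2]>65)&(P[:,2]<112)];print('grip',q.mean(0),np.percentile(q,[3,97],axis=0))
q=q[q[:,2]>103];print('top',q.mean(0),len(q))
```

```text
17.8 [ 541.15677094 -202.82192273  171.0842784 ] [[ 1.0e+00 -1.0e-03  5.1e-03]
 [-1.0e-03 -1.0e+00 -1.0e-04]
 [ 5.1e-03  1.0e-04 -1.0e+00]] 0.5029920366054428
grip [ 537.68845168 -208.11389677   89.55310851] [[ 532.82143114 -212.07684323   66.75079614]
 [ 545.29339536 -200.51426205  106.8116956 ]]
top [ 539.27850789 -205.81957934  105.65223895] 131
```

View pics/c7.png

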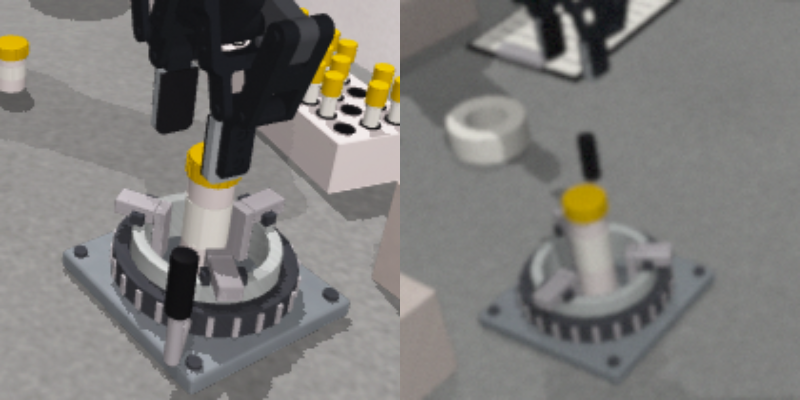

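View pics/wr7.png

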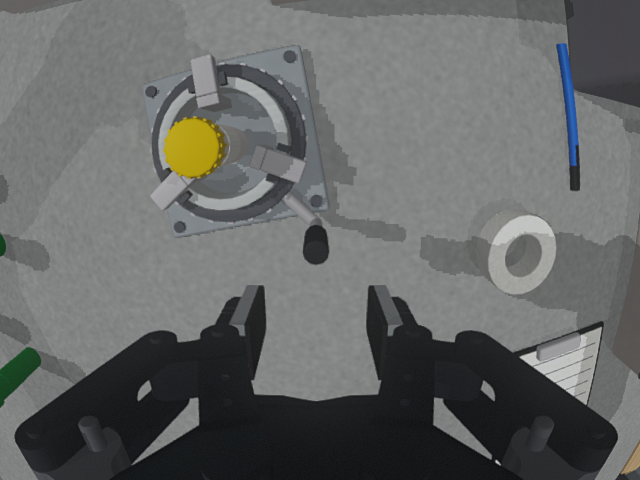

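Run:
```python
from h import *
W=load('wr7')
print(wproj_on_z(W,316,251,105),wproj_on_z(W,194,147,114))
S=load('sc7');c=S['p'];h=cv2.cvtColor(c,cv2.COLOR_RGB2HSV)[...,2]<60
M=np.zeros((480,640),np.uint8);M[185:212,200:225]=h[185:212,200:225]
ys,xs=np.where(M);print(xs.min(),xs.max(),ys.min(),ys.max(),xs.mean(),ys.mean(),on_z(S,xs.mean(),ys.mean(),84))
D=load('si7');print(on_z(D,434.7,348.7,84))
```

```text
[ 541.62284736 -204.50289284  105.        ] [ 604.12854265 -137.45177425  114.        ]
206 214 187 206 209.8512396694215 196.23140495867767 [ 539.54026462 -203.08813379   84.        ]
[ 541.20656743 -203.43826784   84.        ]
```

Call:
apply_moves(motion=[[0,0,6,0,-0.004,0,0],[0,0,10,0,0,0,0],[0,0,10,0,0,0,0],[0,0,10,0,0,0,0],[0,0,8,0,0,0,0],[0,0,5,0,0,0,0],[0,0,0,0,0,0,0],[0,0,0,0,0,0,0],[0,0,0,0,0,0,0],[0,0,0,0,0,0,0]])

```text
t: 18.8
ee_pos: [542.9, -200.1, 116.4]
ee_rot: [[1.0, 0.004, -0.0], [0.004, -1.0, 0.001], [-0.0, -0.001, -1.0]]
wrist_force: [1.3, -0.6, 0.1]
width: 0.503
```

Call:
apply_moves(motion=[[-1.5,4,0,0,0,0,0],[0,0,6,0,0,0,0],[0,0,8,0,0,0,0],[0,0,8,0,0,0,0],[0,0,8,0,0,0,0],[0,0,8,0,0,0,0],[0,0,5,0,0,0,0],[0,0,3,0,0,0,0],[0,0,0,0,0,0,0],[0,0,0,0,0,0,0]])

```text
t: 19.8
ee_pos: [541.2, -204.4, 66.0]
ee_rot: [[1.0, 0.003, -0.0], [0.003, -1.0, 0.001], [-0.0, -0.001, -1.0]]
wrist_force: [-0.1, -0.8, -0.9]
width: 0.503
```

Call:
apply_moves(motion=[[0,0,0,0,0,0,-1],[0,0,0,0,0,0,-1],[0,0,0,0,0,0,-1],[0,0,0,0,0,0,-1],[0,0,0,0,0,0,-1],[0,0,0,0,0,0,-1],[0,0,0,0,0,0,-1],[0,0,0,0,0,0,-1],[0,0,0,0,0,0,-1],[0,0,0,0,0,0,-1]], force=30)

```text
t: 20.8
ee_pos: [541.5, -204.8, 66.6]
ee_rot: [[1.0, 0.003, 0.001], [0.003, -1.0, 0.0], [0.001, -0.0, -1.0]]
wrist_force: [-0.0, -0.4, -3.1]
width: 0.179
```

Run:
```python
from h import *
for n in('wrist','side'):snap(n,n[:2]+'8')
s=get_state();print(s['t'],s['ee_pos'],s['ee_rot'].round(4),s['width'],s['wrist_force'])
a=cv2.imread('pics/si8.png')[200:410,340:550];b=cv2.imread('pics/wr8.png')[60:420,120:480]
cv2.imwrite('pics/c8.png',np.hstack([cv2.resize(a,(400,400)),cv2.resize(b,(400,400))]))
```

```text
20.9 [ 541.47459667 -204.85438871   66.60196798] [[ 1.0e+00  3.1e-03  7.0e-04]
 [ 3.1e-03 -1.0e+00  4.0e-04]
 [ 7.0e-04 -4.0e-04 -1.0e+00]] 0.1766392174345858 [ 0.81331101 -0.44025592 -2.19450149]
```

View pics/c8.png

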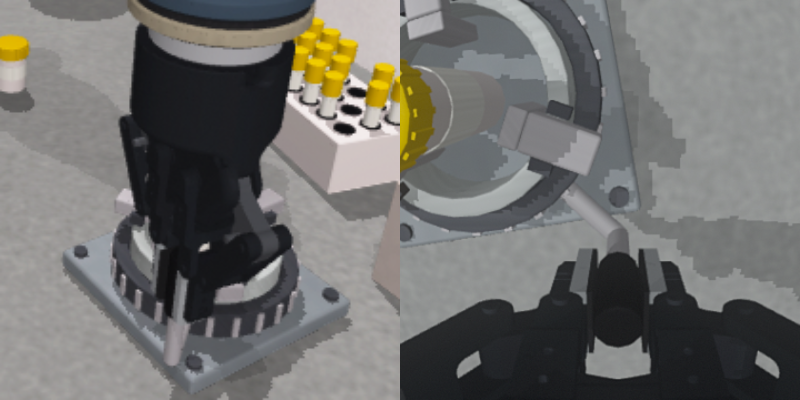

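Call:
apply_moves(motion=[[-3.6,-3.5,0,0,0,0,-1],[-3.4,-3.7,0,0,0,0,-1],[-3.2,-3.8,0,0,0,0,-1],[-3.0,-4.0,0,0,0,0,-1],[-2.8,-4.1,0,0,0,0,-1],[-2.6,-4.3,0,0,0,0,-1],[-2.4,-4.4,0,0,0,0,-1],[-2.1,-4.5,0,0,0,0,-1],[-1.9,-4.6,0,0,0,0,-1],[-1.6,-4.7,0,0,0,0,-1]])

```text
t: 21.9
ee_pos: [517.7, -174.7, 66.6]
ee_rot: [[1.0, -0.01, 0.013], [-0.01, -1.0, -0.016], [0.013, 0.016, -1.0]]
wrist_force: [1.6, -5.3, -4.7]
width: 0.174
```

```bash
cat > a.py <<'E'
from h import *
s=get_state();p=s['ee_pos'];r=p[:2]-[605,-135];print(s['t'],p,np.hypot(*r),np.degrees(np.arctan2(r[1],r[0])),s['wrist_force'].round(1),s['width'],s['ee_rot'].round(3).tolist())
E
python3 a.py; python3 -c "
from h import *
snap('scene','sc9');a=cv2.imread('pics/sc9.png')[130:300,130:300];cv2.imwrite('pics/c9.png',cv2.resize(a,(510,510)))"
```

```text
21.9 [ 517.69887618 -174.7214244    66.57248547] 95.91286554560041 -155.5347840274268 [ 1.6 -5.3 -4.7] 0.17358434725081232 [[1.0, -0.01, 0.013], [-0.01, -1.0, -0.016], [0.013, 0.016, -1.0]]
```

View pics/c9.png

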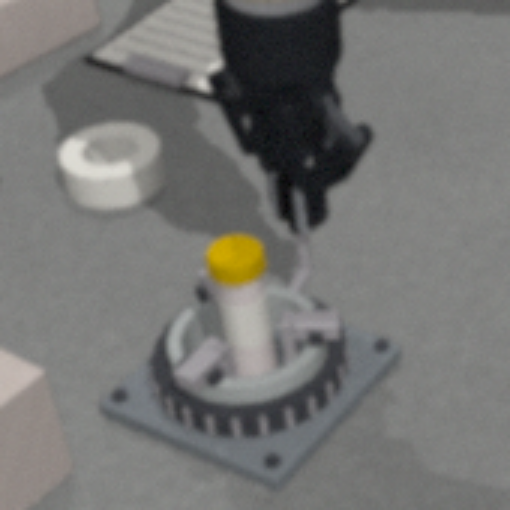

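Call:
apply_moves(motion=[[-1.9,-5.1,0,0.008,-0.006,0,-1],[-1.7,-5.2,0,0.008,-0.006,0,-1],[-1.4,-5.3,0,0,0,0,-1],[-1.2,-5.4,0,0,0,0,-1],[-1.0,-5.4,0,0,0,0,-1],[-0.8,-5.5,0,0,0,0,-1],[-0.6,-5.5,0,0,0,0,-1],[-0.3,-5.5,0,0,0,0,-1],[-0.1,-5.5,0,0,0,0,-1],[0,-5.5,0,0,0,0,-1]])

```text
t: 22.95
ee_pos: [506.0, -133.4, 66.6]
ee_rot: [[1.0, -0.03, 0.002], [-0.03, -0.999, -0.015], [0.003, 0.015, -1.0]]
wrist_force: [0.5, -6.3, -4.6]
width: 0.177
```

```bash
python3 a.py
```

```text
22.95 [ 505.96584605 -133.41493574   66.56036072] 99.0468377979292 179.083046253433 [ 0.5 -6.3 -4.6] 0.1771667338698405 [[1.0, -0.03, 0.002], [-0.03, -0.999, -0.015], [0.003, 0.015, -1.0]]
```

Call:
apply_moves(motion=[[0.6,-5.5,0,0.008,0,0.01,-1],[0.8,-5.5,0,0.008,0,0.01,-1],[1.0,-5.5,0,0,0,0,-1],[1.3,-5.4,0,0,0,0,-1],[1.5,-5.4,0,0,0,0,-1],[1.8,-5.3,0,0,0,0,-1],[2.0,-5.3,0,0,0,0,-1],[2.2,-5.2,0,0,0,0,-1],[2.4,-5.1,0,0,0,0,-1],[2.6,-5.0,0,0,0,0,-1]])

```text
t: 23.95
ee_pos: [512.0, -94.5, 66.6]
ee_rot: [[0.997, -0.074, -0.013], [-0.074, -0.997, -0.011], [-0.012, 0.012, -1.0]]
wrist_force: [-6.5, -4.0, 1.8]
width: 0.177
```

```bash
python3 a.py;python3 -c "
from h import *
snap('scene','sc10');snap('side','si10')
b=cv2.imread('pics/sc10.png')[130:300,130:300];a=cv2.imread('pics/si10.png')[200:410,340:550];cv2.imwrite('pics/c10.png',np.hstack([cv2.resize(a,(400,400)),cv2.resize(b,(400,400))]))"
```

```text
23.95 [512.03251864 -94.50846529  66.58561638] 101.40274638098136 156.46470065323612 [-6.5 -4.   1.8] 0.17663305121173575 [[0.997, -0.074, -0.013], [-0.074, -0.997, -0.011], [-0.012, 0.012, -1.0]]
```

View pics/c10.png

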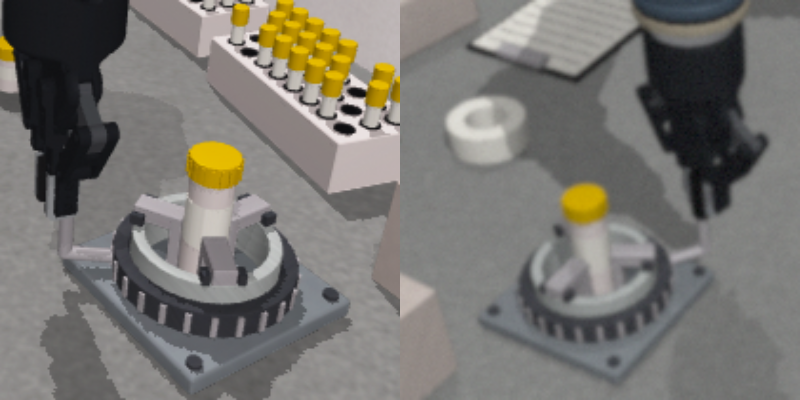

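Call:
apply_moves(motion=[[2.4,-4.0,0,0.005,0.006,0.03,-1],[2.5,-4.0,0,0.005,0.006,0.03,-1],[2.6,-3.9,0,0,0,0,-1],[2.8,-3.8,0,0,0,0,-1],[2.9,-3.7,0,0,0,0,-1],[3.0,-3.6,0,0,0,0,-1],[3.1,-3.5,0,0,0,0,-1],[3.2,-3.4,0,0,0,0,-1],[3.3,-3.3,0,0,0,0,-1],[3.4,-3.2,0,0,0,0,-1]])

```text
t: 25.05
ee_pos: [516.2, -85.7, 66.5]
ee_rot: [[0.985, -0.168, -0.042], [-0.168, -0.986, -0.018], [-0.038, 0.025, -0.999]]
wrist_force: [-11.0, -9.5, 8.5]
width: 0.173
```

```bash
python3 a.py;python3 -c "
from h import *
snap('scene','sc11');snap('side','si11');snap('wrist','wr11')
b=cv2.imread('pics/wr11.png')[60:420,140:500];a=cv2.imread('pics/si11.png')[200:410,340:550];cv2.imwrite('pics/c11.png',np.hstack([cv2.resize(a,(400,400)),cv2.resize(b,(400,400))]))"
```

```text
25.05 [516.23133988 -85.69860672  66.52212996] 101.54064406860188 150.9525624207632 [-11.   -9.5   8.5] 0.17334130802280404 [[0.985, -0.168, -0.042], [-0.168, -0.986, -0.018], [-0.038, 0.025, -0.999]]
```

View pics/c11.png

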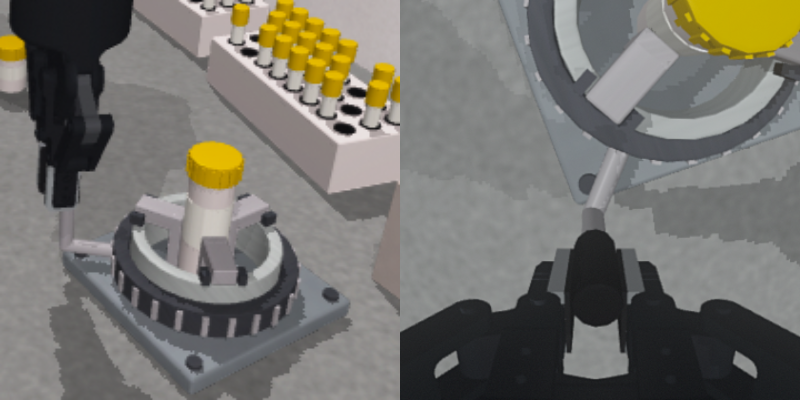

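Run:
```python
from h import *
W=load('wr11')
# crop scale 360->400 ; grip top at crop (596-400,306)->
u=140+(597-400)*.9;v=60+305*.9;print(u,v)
g=wproj_on_z(W,u,v,105);r=g[:2]-[605,-135];print(g,np.hypot(*r),np.degrees(np.arctan2(r[1],r[0])))
# bar direction: points in crop (617,155),(595,215)
for n in('si11',):
  P,c=cloud(n,(355,270,385,350));h=cv2.cvtColor(c[None],cv2.COLOR_RGB2HSV)[0]
  k=(P[:,2]>30)&(P[:,2]<62);q=P[k];print(len(q),q.mean(0),np.percentile(q,[5,95],axis=0))
  q=q[q[:,2]>45];print(q.mean(0))
# jar cap centre
for n,b in(('si11',(425,265,475,310)),('sc11',(190,200,225,230))):
  P,c=cloud(n,b);h=cv2.cvtColor(c[None],cv2.COLOR_RGB2HSV)[0];q=P[(h[:,0]>18)&(h[:,0]<32)&(h[:,1]>150)&(P[:,2]>111)];print(n,q.mean(0),len(q))
```

```text
317.3 334.5
[524.84553069 -86.04425411 105.        ] 93.92232964577839 148.58477026959727
152 [523.92128002 -89.51176755  42.95559381] [[519.34657529 -92.47964511  30.66164184]
 [532.13817117 -85.50434033  57.76189014]]
[522.77013992 -89.17236646  52.02701857]
si11 [ 602.31617182 -137.64647875  114.5888266 ] 410
sc11 [ 604.25617523 -133.32991031  113.41753659] 181
```

Call:
apply_moves(motion=[[0,0,0,0,0,0,0],[0,0,0,0,0,0,0],[0,0,0,0,0,0,0],[4,0,0,0.01,0.02,0,0],[4,0,0,0.008,0.02,0,0],[0,0,0,0,0,0.12,0],[0,0,0,0,0,0.12,0],[0,0,0,0,0,0,0],[0,0,0,0,0,0,0],[0,0,0,0,0,0,0]])

```text
t: 26.2
ee_pos: [526.3, -86.8, 67.3]
ee_rot: [[0.917, -0.398, 0.011], [-0.398, -0.917, -0.005], [0.012, 0.0, -1.0]]
wrist_force: [-0.4, -0.3, 0.2]
width: 0.499
```

```bash
python3 a.py;python3 -c "
from h import *
snap('side','si12');snap('wrist','wr12')
b=cv2.imread('pics/wr12.png')[60:420,140:500];a=cv2.imread('pics/si12.png')[200:410,340:550];cv2.imwrite('pics/c12.png',np.hstack([cv2.resize(a,(400,400)),cv2.resize(b,(400,400))]))"
```

```text
26.2 [526.31518643 -86.80514029  67.27753096] 92.27157952944602 148.51231279719525 [-0.4 -0.3  0.2] 0.4986039950723062 [[0.917, -0.398, 0.011], [-0.398, -0.917, -0.005], [0.012, 0.0, -1.0]]
```

View pics/c12.png

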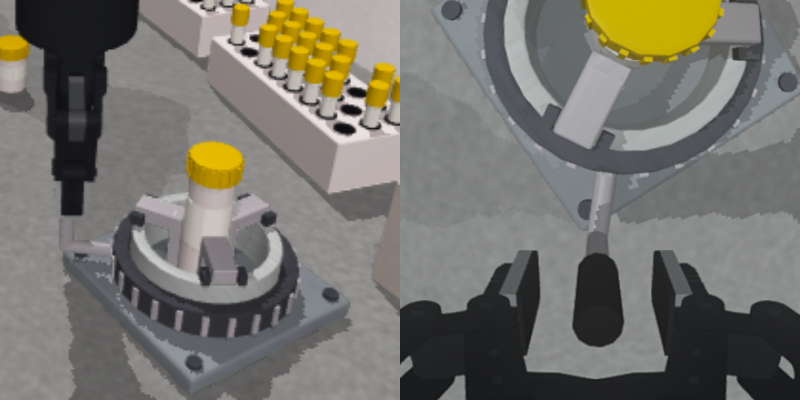

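Call:
apply_moves(motion=[[0,0,0,0,0,0,-1],[0,0,0,0,0,0,-1],[0,0,0,0,0,0,-1],[0,0,0,0,0,0,-1],[0,0,0,0,0,0,-1],[0.3,-3,0,0,0,0,-1],[0.4,-4,0,0,0,0,-1],[0.5,-4,0,0,0,0,-1],[0.6,-4,0,0,0,0,-1],[0.7,-4,0,0,0,0,-1]], force=40)

```text
t: 27.3
ee_pos: [525.9, -87.6, 67.4]
ee_rot: [[0.911, -0.412, -0.002], [-0.412, -0.911, -0.021], [0.007, 0.02, -1.0]]
wrist_force: [-8.1, -13.3, 2.4]
width: 0.17
```

```bash
python3 a.py
```

```text
27.3 [525.9200476  -87.55540126  67.39376294] 92.22054446673394 149.0380402812879 [ -8.1 -13.3   2.4] 0.1701207133701132 [[0.911, -0.412, -0.002], [-0.412, -0.911, -0.021], [0.007, 0.02, -1.0]]
```

Call:
apply_moves(motion=[[0.7,-6,0,0.01,0,0,-1],[0.8,-7,0,0,0,0,-1],[0.8,-7,0,0,0,0,-1],[0.8,-7,0,0,0,0,-1],[0.8,-7,0,0,0,0,-1],[0.8,-7,0,0,0,0,-1],[0.8,-7,0,0,0,0,-1],[0.8,-7,0,0,0,0,-1],[0.8,-7,0,0,0,0,-1],[0.8,-7,0,0,0,0,-1]])

```text
t: 28.3
ee_pos: [525.3, -88.6, 67.2]
ee_rot: [[0.881, -0.47, -0.047], [-0.472, -0.879, -0.066], [-0.01, 0.081, -0.997]]
wrist_force: [-16.1, -22.0, 10.0]
width: 0.18
```

```bash
python3 a.py
```

```text
28.3 [525.34218903 -88.55594145  67.16054995] 92.2085539582162 149.75590642009837 [-16.1 -22.   10. ] 0.18044296554566153 [[0.881, -0.47, -0.047], [-0.472, -0.879, -0.066], [-0.01, 0.081, -0.997]]
```

It doesn't move under about 27 N, well above the 4–7 N needed, so the sleeve is at its stop. Releasing and withdrawing upwards.

Call:
apply_moves(motion=[[0,0,0,0,0,0,-1],[0,0,0,0,0,0,0],[0,0,0,0,0,0,0],[0,0,0,0,0,0,0],[0,0,0,0,0,0,0],[0,0,-5,0,0,0,0],[0,0,-10,0,0,0,0],[0,0,-12,0,0,0,0],[0,0,-14,0,0,0,0],[0,0,-14,0,0,0,0]])

```text
t: 29.3
ee_pos: [527.8, -83.9, 125.1]
ee_rot: [[0.882, -0.47, -0.049], [-0.472, -0.879, -0.066], [-0.012, 0.081, -0.997]]
wrist_force: [0.3, -0.0, -0.3]
width: 0.498
```

Call:
apply_moves(motion=[[0,0,-14,0,0,0,0],[0,0,-14,0,0,0,0],[0,0,-14,0,0,0,0],[0,0,-14,0,0,0,0],[0,-15,-5,0,0,0,0],[0,-15,0,0,0,0,0],[0,-15,0,0,0,0,0],[0,-15,0,0,0,0,0],[0,-10,0,0,0,0,0],[0,0,0,0,0,0,0]])

```text
t: 30.3
ee_pos: [568.1, -9.9, 188.8]
ee_rot: [[0.883, -0.467, -0.043], [-0.469, -0.881, -0.065], [-0.007, 0.077, -0.997]]
wrist_force: [0.2, -0.3, 0.4]
width: 0.496
```

```bash
python3 a.py;python3 - <<'E'
from h import *
for n in('scene','side','wrist'):snap(n,n[:2]+'13')
b=cv2.imread('pics/sc13.png')[150:300,150:300];a=cv2.imread('pics/si13.png')[230:410,350:530];cv2.imwrite('pics/c13.png',np.hstack([cv2.resize(a,(400,400)),cv2.resize(b,(400,400))]))
C=[]
for n,b in(('si13',(425,250,480,320)),('sc13',(190,190,230,235))):
  P,c=cloud(n,b);h=cv2.cvtColor(c[None],cv2.COLOR_RGB2HSV)[0];q=P[(h[:,0]>18)&(h[:,0]<32)&(h[:,1]>150)&(P[:,2]>111)];print(n,'cap',q.mean(0),len(q))
P,c=cloud('si13',(340,240,400,350));h=cv2.cvtColor(c[None],cv2.COLOR_RGB2HSV)[0];q=P[(h[:,2]<45)&(P[:,2]>65)&(P[:,2]<112)];r=q.mean(0)[:2]-[605,-135];print('grip',q.mean(0),np.hypot(*r),np.degrees(np.arctan2(r[1],r[0])))
E
```

```text
30.3 [568.06104753  -9.93499023 188.75136307] 130.40606917951763 106.45492769359687 [ 0.2 -0.3  0.4] 0.49599353436027105 [[0.883, -0.467, -0.043], [-0.469, -0.881, -0.065], [-0.007, 0.077, -0.997]]
si13 cap [ 602.370546   -137.64257897  114.64621215] 404
sc13 cap [ 604.22324466 -133.00197612  113.37683819] 182
grip [521.68176726 -91.47936307  88.84299624] 93.99986034838494 152.42003079618223
```

View pics/c13.png

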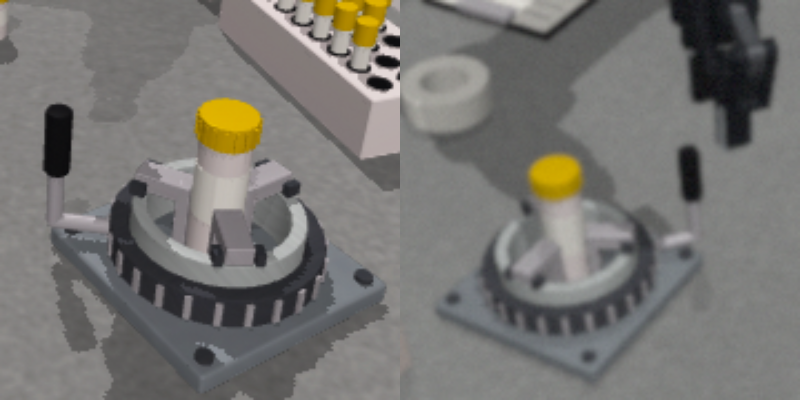

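View pics/wr13.png

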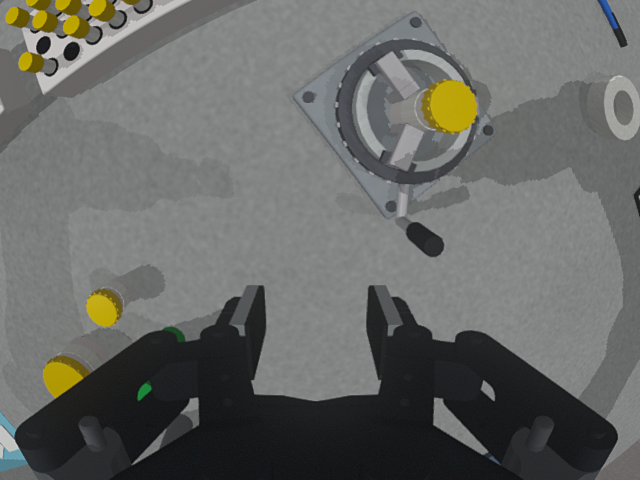

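Run:
```python
from h import *
W=load('wr13');g=wproj_on_z(W,432,247,105)[:2]-[605,-135];print('grip end',np.hypot(*g),np.degrees(np.arctan2(g[1],g[0])))
a=cv2.imread('pics/wr7.png')[40:230,130:340];cv2.imwrite('pics/c14.png',cv2.resize(a,None,fx=2.9,fy=2.9,interpolation=2))
# top-height jaw points from open-state side & scene clouds
for n,b in(('si0' if 0 else 'side0',(395,290,500,370)),('si13',(395,290,500,370)),('sc7',(160,200,270,290)),('sc13',(160,200,270,290))):
    P,c=cloud(n,b);h=cv2.cvtColor(c[None],cv2.COLOR_RGB2HSV)[0]
    ax=np.array([604.5,-135.3]);q=P[(P[:,2]>57)&(P[:,2]<63)&(h[:,1]<60)];v=q[:,:2]-ax;r=np.hypot(*v.T);an=np.degrees(np.arctan2(v[:,1],v[:,0]))
    k=(r<62)&(r>10)
    H=np.histogram(an[k],bins=np.arange(-180,181,10))
    print(n,[(int(e),int(x)) for x,e in zip(H[0],H[1]) if x>8])
    for c0 in (-180,-120,-60,0,60,120):
        kk=k&(an>=c0)&(an<c0+60)
        if kk.sum()>20:print('  ',c0,kk.sum(),np.percentile(r[kk],[2,5,50,95]).round(1))
```

```text
grip end 94.5373145185125 148.34926858828675
side0 [(-130, 26), (-120, 129), (-110, 122), (-100, 29), (-10, 40), (0, 119), (10, 87), (20, 20), (110, 23), (120, 95), (130, 118), (140, 38)]
   -180 26 [28.2 28.4 37.9 47.8]
   -120 280 [26.7 28.8 46.  60.3]
   -60 40 [29.3 29.5 38.9 51.5]
   0 226 [28.9 29.3 45.8 60.8]
   60 23 [27.8 28.1 34.2 48.5]
   120 251 [27.4 28.6 44.9 59.9]
si13 [(-160, 9), (-150, 9), (-140, 9), (-130, 57), (-120, 110), (-110, 109), (-100, 58), (-90, 10), (-20, 11), (-10, 66), (0, 72), (10, 55), (20, 13), (110, 29), (120, 66), (130, 88), (140, 58)]
   -180 97 [13.5 14.3 20.3 47.5]
   -120 295 [14.4 14.9 37.4 49.2]
   -60 79 [15.9 17.1 31.3 50.1]
   0 140 [23.2 25.5 39.9 49.4]
   60 32 [18.3 19.  27.  44.5]
   120 226 [15.3 16.1 33.7 47.5]
sc7 [(-110, 26), (0, 48), (10, 56), (20, 17), (110, 20), (120, 56), (130, 38)]
   -120 32 [32.2 33.  48.1 61.2]
   0 128 [13.2 13.7 43.9 59. ]
   60 33 [13.5 13.8 16.8 49.1]
   120 101 [28.8 29.5 47.7 60.5]
sc13 [(-110, 13), (-10, 12), (0, 38), (10, 42), (20, 28), (30, 9), (110, 31), (120, 41), (130, 31), (140, 17)]
   0 124 [13.1 13.5 31.5 48.2]
   60 47 [13.8 14.  23.8 44. ]
   120 90 [17.3 17.9 34.7 49.6]
```

View pics/c14.png

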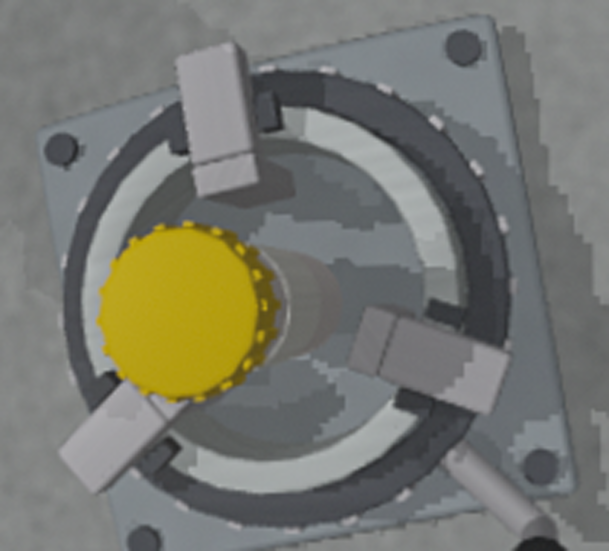

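The checks agree. The grip swung about 79° (1.385 rad), and the starting jaw opening of about 56 mm puts the start near 0.1 rad, so the sleeve ends at about 1.48–1.5. The cap centre is at (603.3,-135.3), z = 114, on the axis. Handing in.

```bash
python3 -c "
from h import *
print(finish_job(),get_state()['t'])"
```

```text
the job is handed in; nothing more can be done
the job is handed in; nothing more can be done
```

The tall slim jar is standing clamped in the middle of the chuck, with the sleeve turned clockwise to its stop. I handed the job in at about 30.5 s of the 48 s allowed, with the gripper clear of everything.

I gripped the jar by its cap and lowered it to the chuck floor. It was released at about 3 N contact, at the expected height. I then pinched the lever grip and swung it round, regrasping once when the grip had slipped about 8 mm in the pads.

**Last checks**
- **Jar:** the cap top is at z ≈ 114 mm, as expected for a seated jar. Its centre, averaged over two cameras, is (603, −135) against a chuck axis of (605, −135). The two views differ by about 5 mm.
- **Jaws:** the faces are at about 15 mm radius, in contact with the jar.
- **Sleeve stop:** the lever did not move under about 27 N. By the wrist camera it turned about 1.385 rad from a start near 0.1, which gives roughly 1.48–1.5.

**Disagreement:** the side camera gave a smaller turn of about 1.31 rad. That depth reading is biased toward the near face of the grip, so I trusted the wrist view and the force.

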